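Hold the spring-return key switch turned

ROBOT

A 6-joint arm with a two-finger parallel gripper is mounted at the origin on the work surface. World frame = base frame: x ahead of the robot, y to its left, z up, the work surface at z = 0. Lengths are in m, angles in rad, forces in N, time in s.
With the tool pointing down it reaches from about 0.375 to 0.975 m from the base axis. Payload 3.8 kg.
Tool frame: the origin (TCP) lies at the very end of the fingers, on their centre line; the grasp point (between the pads) lies 19 mm behind it; x points along the fingers, y is the direction in which the jaws open and shut, and the axes are right-handed (so a half turn about x gives the same grasp; the last joint's range is limited). The gripper opens to 85 mm and grips with 20 to 120 N. Pads are 22 mm wide; open, the fingers measure 114 mm over their backs; the gripper's body (76 mm by 85 mm) begins 54 mm behind the grasp point. The pads swing forward as they close: fully open they stand 13 mm farther back than shut.
Start: joints at [-1.292, 0.264, 1.604, -0, 1.274, -0.037], TCP at [0.21, -0.642, 0.231] pointing down, gripper open.
Joint ranges: [-2.63, 2.63], [-0.94, 2.18], [0.31, 2.57], [-1.31, 4.45], [0, 2.66], [-2.55, 2.55]. Speed limits (rad/s): [2.57, 2.57, 3.14, 3.14, 3.14, 3.14].

INTERFACE

Orientations are given as a 3x3 rotation matrix whose columns are the frame's x, y, z axes.
In Python, from cell import manip, solve_ik, get_obs, vision gives the robot as it stands. Calls block until the motion is done:
- manip.move_pose(position, orientation): joint-space move of the TCP to a pose.
- manip.move_straight(position, rate=0.15, attitude=None): straight line of the TCP; attitude=None keeps the orientation; rate is the mean speed in m/s.
- manip.move_j(angles): joint-space move.
- manip.gripper_open() and manip.grasp(f_grip=None): open the fingers fully, or close them until they stop; f_grip is the grip in N (None keeps the last).
- manip.hold(seconds).
- solve_ik(position, orientation): joint angles nearest the present ones, or None.
- get_obs(): the state.
- vision.read_camera(name): name is "side" or "top"; returns a dict with "color" (480x640x3 uint8, red, green, blue), "intrinsics" (3x3 intrinsics, pixels), "R" (3x3) and "t" (3): a world point X has camera coordinates R X + t. Camera axes: x right, y down, z forward; pixel columns grow to the right and rows downward; lengths in m; the calibration is good to about 2 mm. A picture is of the moment at which its call begins. There is no depth.
A pose or a line that the arm cannot do raises manip.Unreachable and nothing moves.
- manip.finish_job(): hands the job in, once; it reports no verdict.
The state is a dict: "time": time; "joint_pos": joint angles; "qvel": joint speeds; "joint_torque": joint torques, N m; "tool_pos": TCP position; "ee_rot": TCP orientation; "wrist_force": force on the tool from outside, world axes, zero at the start; "wrist_torque": the same for the moment, N m; "gripper_width": finger opening in m.
Only numpy, scipy, OpenCV 4.12 (cv2) and the standard library are available. Lean on these libraries where they do the work, as an engineer would, in place of code of your own. Each camera call takes 0.05 s, during which the arm holds its last target.

TASK

A small round tin has been left standing on the keyhole of the control unit: stand it upright in the middle of the cork mat. Then take the key with the large round head from the wooden stand, push it into the keyhole, rocking it left and right past the sticky pins until its steel collar sits right down on the lock, and turn it a quarter turn clockwise (seen from above). The switch springs back, so finish still gripping the key and holding it turned; leave the other key in the stand and everything else on the bench where it is.

Things in the scene. Friction and masses are not known exactly. Their poses are not given: they have to be found in the camera images.
- tin_mid (a point): round aluminium tin, 52 mm across (50 mm in its lower 26 mm), 44 mm high, about 140 g; this point is its centre, 22 mm above its underside. It starts standing on the control unit's top (60 mm above the bench), over the keyhole.
- mat: square cork mat, 130 x 130 mm, 3 mm thick, fixed flat on the bench; origin at the centre of its underside.
- key_bow (a point): the key to use, upright in one slot of the stand: black round flat head 40 mm across, 10 mm thick (grip along y); below it a steel collar 26x12x10 mm, then a blade 16 (x) x 4 (y) mm, 26 mm long, square-ended; 74 mm tall, 45 g. Point: centre of the head, 54 mm above the blade tip, 28 mm above the collar's underside; z up. Fits either way round. The collar rests on the stand's top.
- spare_bow (a point): the other key, to be left alone: smaller square black head 24 x 26 mm, 10 mm thick, same collar and blade; this point is the head's centre, 23 mm above the collar's underside.
- stand: wooden key stand, 150 (x) x 50 (y) x 40 mm high, fixed; origin at the centre of its underside. Its two upright slots, 28 mm deep and about 1 mm wider than the blades all round, lie at x = -40 and +40 mm with their length along the stand's x.
- keyhole (a point): centre of the keyhole, level with the control unit's top; turns with the lock plug. x along the slot, y across it, z up. Slot 18 x 6 mm, mouth flared 3 mm outward all round. At 14 mm depth sticky pins stop the blade however hard it is pushed; rocked about the upright axis under light pressure, it drops through at an angle up to 25 degrees off rest (varies), to 26 mm, collar on the lock face.
- console: white control unit, 160 (x) x 180 (y) x 60 mm high, fixed; origin at the centre of its underside. Its flat top holds the lock, 20 mm towards -x and 20 mm towards +y from the centre.
- plug (a joint): turn of the round steel lock plug, rad: 0 at rest, grows clockwise seen from above, quarter turn = 1.57, stops at 1.65 and -0.6. Past the pins the key turns plug and pins together, with up to 8 degrees of play. A spring pulls back; holding at a quarter turn takes about 0.15 N m.
- mug: white mug, 80 mm across, 90 mm high; leave alone. Origin at the centre of its underside.
- jar: amber glass jar, 56 mm across, 65 mm high; leave alone. Origin at the centre of its underside.
- driver: screwdriver with dark wooden handle, 160 mm long, lying on the bench; leave alone. Origin near its middle, on the bench.
- loupe: black eye loupe, 42 mm across, 22 mm high; leave alone. Origin at the centre of its underside.
- blockset: light wooden block 70 x 45 x 30 mm with small steel burs standing in it (51 mm high in all); leave alone. Origin at the centre of its underside.
Mind the look-alikes: they are no part of the job. What is shaped like the part that bears key_bow but pink or yellow is not meant.

How it is judged:
On the way, in this order (a step that is already met when the one before it is completed fails the run):
1. the tin stands released on the cork mat (horizontal distance between tin_mid and mat below 0.05 m and height (world z) of tin_mid between 0.019 and 0.031 m and angle between tin_mid's own z axis and vertical below 0.1 rad and contact force between the fingers and tin below 0.1 N and linear speed of tin below 0.03 m/s), for 0.2 s.
2. the round-headed key is fully home in the lock, not yet turned (z of key_bow in the frame of keyhole between 0.02 and 0.0315 m and horizontal distance between key_bow and keyhole below 0.006 m and angle between key_bow's own z axis and vertical below 0.12 rad and value of joint plug below 0.9 rad), for 0.1 s.
3. the key, fully home, is turned a quarter (z of key_bow in the frame of keyhole between 0.02 and 0.0315 m and horizontal distance between key_bow and keyhole below 0.006 m and angle between key_bow's own z axis and vertical below 0.12 rad and value of joint plug above 1.25 rad), for 0.2 s.
At the end, for the whole second after the job is handed in: Fingers grip the key (over 2 N), its collar within 3.5 mm of the lock face, upright within 7 degrees; the lock is held at rest at least 1.25 rad clockwise (a quarter turn less play). The tin stands upright and released, its centre within 50 mm of the mat's centre (all of step 1 and all of step 3 and velocity of joint plug between -0.2 and 0.2 rad/s and contact force between the fingers and key above 2 N); the arm keeps its last pose, push and grip.
It fails at once if the other key is moved more than 20 mm (distance of spare_bow from where it was at the start of the episode above 0.02 m).
It fails at once if the mug, jar, screwdriver, loupe or bur block is moved more than 40 mm (distance of any of mug, jar, driver, loupe, blockset from where it was at the start of the episode above 0.04 m).
It also fails if it takes over 72 s, if anything falls off the work surface, if the arm or the gripper's body presses on something with over 40 N, if the wrist force passes 120 N, or if a joint passes its speed limit or range.

## Working session

There is one attempt and no reset: what is moved stays moved. The work goes in short steps, each a Python script; the robot and the scene stay as the last script left them, time stands still between calls to the robot, and variables do not carry over. Pictures are saved under pics/ and viewed, and the job is handed in when it is done.

```bash
ls; mkdir -p pics
python3 - <<'E'
from cell import manip, solve_ik, get_obs, vision
import cv2
for n in("side","top"):
    c=vision.read_camera(n); cv2.imwrite(f"pics/{n}0.png",c["color"][:,:,::-1]); print(n,c["intrinsics"].tolist(),c["R"].round(4).tolist(),c["t"].round(4).tolist())
o=get_obs();print(o)
E
```

```text
pics
side [[463.48375739042604, 0.0, 311.3207117958822], [0.0, 463.48375739042604, 238.56296200638891], [0.0, 0.0, 1.0]] [[0.9211, -0.3888, -0.0182], [-0.3001, -0.6795, -0.6695], [0.2479, 0.6221, -0.7426]] [-0.5494, 0.2019, 0.8803]
top [[613.2520973313368, 0.0, 321.90642725361175], [0.0, 613.2520973313368, 238.39362102405488], [0.0, 0.0, 1.0]] [[-0.02, -0.9998, -0.0017], [-0.9888, 0.02, -0.1477], [0.1477, -0.0013, -0.989]] [-0.0105, 0.5544, 1.4098]
{'time': 0.1, 'joint_pos': array([-1.29187155e+00,  2.64710130e-01,  1.60526722e+00, -2.76213796e-05,
        1.27371343e+00, -3.68889441e-02]), 'qvel': array([ 0.00182545, -0.00389714, -0.00441561, -0.00152275, -0.00042573,
       -0.00084347]), 'joint_torque': array([ 3.85872727e-04, -5.16707540e+01, -3.68589056e+01,  5.21863939e-06,
        6.22269479e-03, -5.82118673e-05]), 'tool_pos': array([ 0.20945756, -0.64096419,  0.23004868]), 'ee_rot': array([[-6.03051078e-04,  3.10597132e-01, -9.50541455e-01],
       [ 2.00976559e-03, -9.50539332e-01, -3.10597714e-01],
       [-9.99997799e-01, -2.09767179e-03, -5.10036596e-05]]), 'wrist_force': array([ 0.26795462, -0.50241109,  1.07936422]), 'wrist_torque': array([-0.01722291,  0.02236809,  0.05391476]), 'gripper_width': 0.08553765146792816}
```

View pics/side0.png

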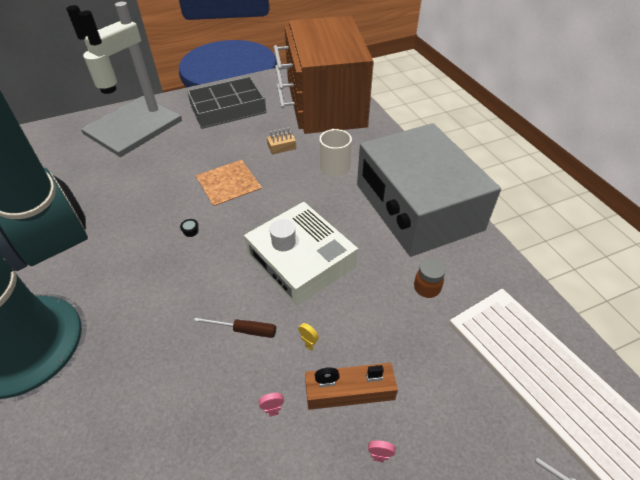

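View pics/top0.png

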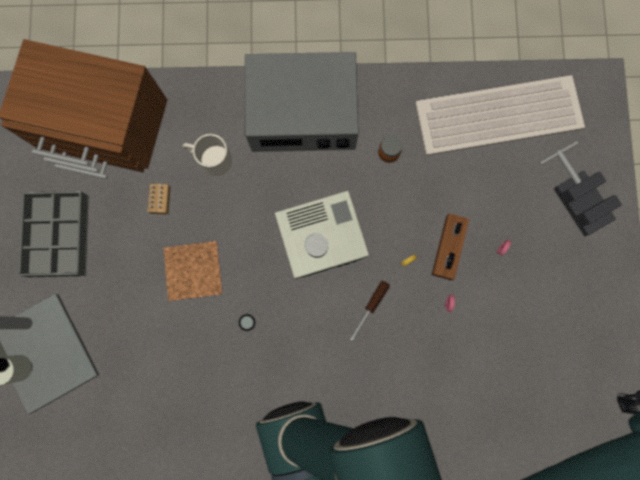

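The stand, at side (350,385) and top (450,247), holds two black-headed keys: a wide round head at side (327,375) and a smaller square one at (375,371). The pink keys at side (271,403) and (381,450) and the yellow one at (308,335) are decoys lying loose. I'll check this in enlarged crops.

Run:
```python
import cv2
s=cv2.imread("pics/side0.png");t=cv2.imread("pics/top0.png")
cv2.imwrite("pics/c1.png",cv2.resize(s[350:420,290:410],None,fx=6.5,fy=6.5,interpolation=cv2.INTER_CUBIC))
cv2.imwrite("pics/c2.png",cv2.resize(t[205:290,420:490],None,fx=7,fy=7,interpolation=cv2.INTER_CUBIC))
cv2.imwrite("pics/c3.png",cv2.resize(t[180:290,260:380],None,fx=5.4,fy=5.4,interpolation=cv2.INTER_CUBIC))
cv2.imwrite("pics/c4.png",cv2.resize(s[195:305,235:365],None,fx=5.4,fy=5.4,interpolation=cv2.INTER_CUBIC))
```

```text
(no output)
```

View pics/c1.png

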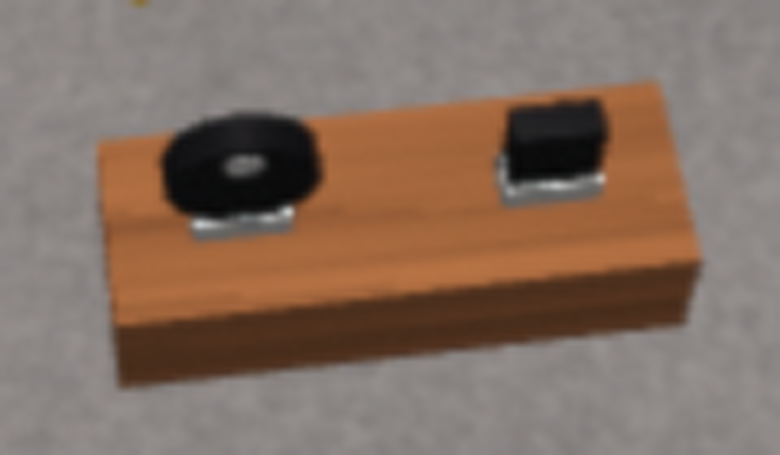

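View pics/c2.png

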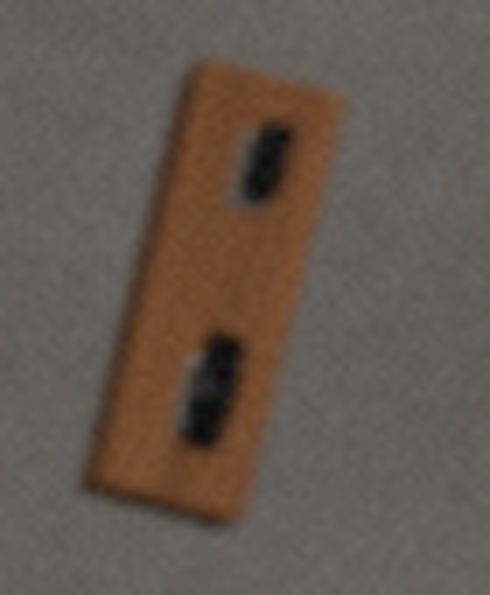

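View pics/c3.png

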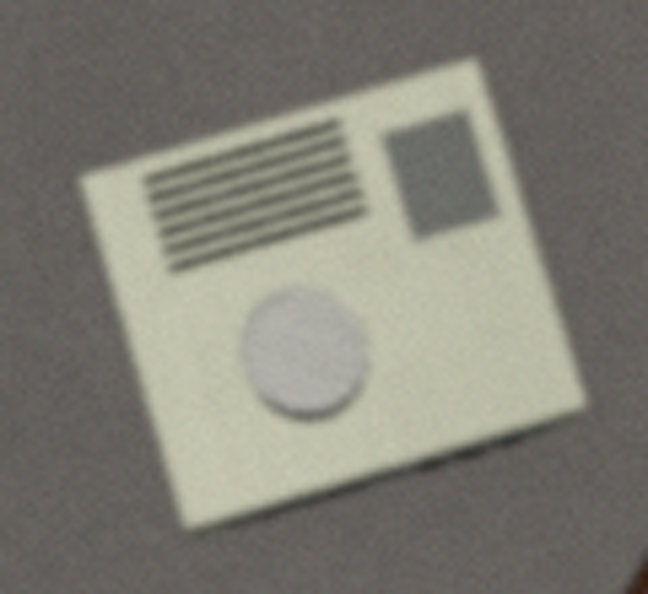

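View pics/c4.png

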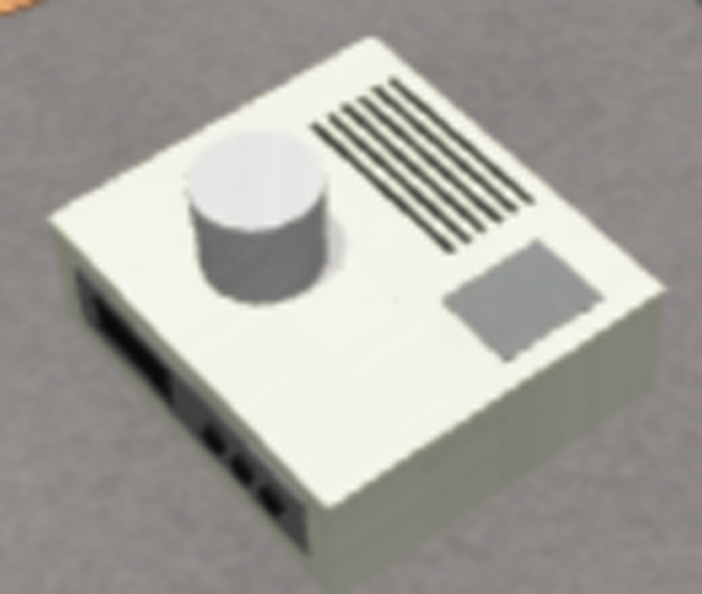

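The crop confirms it: the key to use has the large round head at side (327,375) and top (450,261). The square spare is at side (375,371) and top (458,228). Next I'll fit poses from the corners.

```bash
cat > h.py <<'E'
import numpy as np
from scipy.optimize import least_squares
K={'side':np.array([[463.48375739,0,311.32071],[0,463.48375739,238.56296],[0,0,1]]),'top':np.array([[613.2520973,0,321.906427],[0,613.2520973,238.393621],[0,0,1]])}
import pickle,os
if os.path.exists('cal.pkl'): CAL=pickle.load(open('cal.pkl','rb'))
def proj(n,P):
    R,t=CAL[n]; c=np.atleast_2d(P)@R.T+t; u=c@K[n].T; return u[:,:2]/u[:,2:]
def ray(n,uv,z):
    R,t=CAL[n]; d=R.T@np.linalg.solve(K[n],[*uv,1]); o=-R.T@t; return o+d*(z-o[2])/d[2]
def tri(uvs):
    f=lambda X:np.concatenate([(proj(n,X)-uv).ravel() for n,uv in uvs.items()])
    r=least_squares(f,[.5,0,.05]); return r.x,r.fun
def unz(p,off,s): return (np.array(p,float)+.5)/s-.5+np.array(off)
E
python3 - <<'E'
from cell import vision
import pickle
d={}
for n in("side","top"):
    c=vision.read_camera(n); d[n]=(c["R"],c["t"])
pickle.dump(d,open('cal.pkl','wb'))
E
python3 - <<'E'
from h import *
def rect(name,L,W,z,pts):
    # pts {cam: 4 corners in cyclic order}; local corners
    for cams in (['top'],['side'],['top','side']):
        best=None
        loc0=np.array([[L/2,W/2],[L/2,-W/2],[-L/2,-W/2],[-L/2,W/2]])
        f=lambda p:np.concatenate([(proj(n,np.c_[p[:2]+loc0@np.array([[np.cos(p[2]),np.sin(p[2])],[-np.sin(p[2]),np.cos(p[2])]]),np.full(4,z)])-pts[n]).ravel() for n in cams])
        c=np.mean([ray(cams[0],q,z) for q in pts[cams[0]]],0)
        for a in (0,1.57,3.14,-1.57):
            r=least_squares(f,[c[0],c[1],a])
            if best is None or r.cost<best.cost: best=r
        print(name,cams,best.x.round(4),best.fun.round(1))
    return best.x
st={'top':unz([(345,100),(235,522),(88,487),(200,60)],(420,205),7),'side':unz([(657,82),(700,262),(118,325),(98,142)],(290,350),6.5)}
for n in st: print(n,[ray(n,q,.04).round(4).tolist() for q in st[n]])
co={'top':unz([(80,178),(475,58),(587,408),(188,528)],(260,180),5.4),'side':unz([(372,37),(665,290),(328,507),(50,218)],(235,195),5.4)}
for n in co: print(n,[ray(n,q,.06).round(4).tolist() for q in co[n]])
# console corners order: +x+y, +x-y, -x-y, -x+y
c=rect('console',.16,.18,.06,co)
R=lambda a:np.array([[np.cos(a),-np.sin(a)],[np.sin(a),np.cos(a)]])
print('keyhole',c[:2]+R(c[2])@[-.02,.02])
# stand: order cyclic starting far right
import itertools
b={k:np.roll(v,0,0) for k,v in st.items()}
rt=lambda uv,z:(ray('top',uv,z))
# side order: (657,82) far-right,... map to world to align
w={n:np.array([ray(n,q,.04)[:2] for q in st[n]]) for n in st}
order=[int(np.argmin(np.linalg.norm(w['side']-q,axis=1))) for q in w['top']]; print(order)
st['side']=st['side'][order]
s=rect('stand',.15,.05,.04,{k:np.roll(v,-1,0) for k,v in st.items()}); print
s2=rect('stand',.15,.05,.04,st)
for e in(-.04,.04): print('slots',s2[:2]+R(s2[2])@[e,0])
print('key head',tri({'top':unz((212,390),(420,205),7),'side':unz((243,165),(290,350),6.5)}))
print('tin top', ray('top',unz((303,350),(260,180),5.4),.104),ray('side',unz((258,182),(235,195),5.4),.104))
print('mat',np.mean([ray('top',q,.003) for q in [(166,247),(217,241),(222,294),(169,300)]],0))
print([ray('side',q,.003).round(3) for q in [(197,181),(240,163),(261,184),(216,202)]],[ray('top',q,.003).round(3) for q in [(166,247),(217,241),(222,294),(169,300)]])
E
```

```text
top [[0.5942, -0.372, 0.04], [0.4515, -0.3272, 0.04], [0.4642, -0.2786, 0.04], [0.609, -0.3234, 0.04]]
side [[0.6087, -0.3249, 0.04], [0.5941, -0.3727, 0.04], [0.4519, -0.3292, 0.04], [0.466, -0.2817, 0.04]]
top [[0.6149, 0.0888, 0.06], [0.6648, -0.0845, 0.06], [0.5097, -0.1286, 0.06], [0.4614, 0.0438, 0.06]]
side [[0.616, 0.089, 0.06], [0.6649, -0.0849, 0.06], [0.5108, -0.1275, 0.06], [0.4621, 0.0451, 0.06]]
console ['top'] [ 0.5627 -0.0201  0.2787] [ 0.2  0.   0.1  0.2 -0.  -0.4 -0.2  0.2]
console ['side'] [ 0.5634 -0.0196  0.2738] [ 0.1  0.1 -0.1 -0.1  0.1  0.1 -0.  -0.1]
console ['top', 'side'] [ 0.5631 -0.0199  0.2763] [ 0.1 -0.2  0.1  0.1 -0.2 -0.4 -0.4 -0.1 -0.1  0.2 -0.2 -0.   0.1  0.3
 -0.2  0.2]
keyhole [ 0.53839423 -0.00612518]
[1, 2, 3, 0]
stand ['top'] [ 0.5297 -0.3253  2.8419] [-0.1  0.4  0.3 -0.5  0.1  0.1 -0.3  0.1]
stand ['side'] [ 0.5302 -0.3271  2.8472] [-0.4  0.2 -0.2 -0.1  0.3 -0.1  0.3 -0.1]
stand ['top', 'side'] [ 0.5301 -0.3265  2.8451] [ 0.5  0.2  0.9 -0.6  0.4 -0.1  0.1 -0.1 -0.7 -0.2 -0.4 -0.4  0.1 -0.3
  0.1 -0.3]
stand ['top'] [ 0.5295 -0.3249 -1.8291] [ 14.9  24.6  26.4 -15.2 -15.  -25.2 -26.5  15.5]
stand ['side'] [ 0.5334 -0.3183 -1.9362] [-27.6  29.1  30.4  20.7  27.5 -34.8 -30.8 -26.6]
stand ['top', 'side'] [ 0.5317 -0.3206 -1.9031] [ 13.2  26.1  23.1 -14.1 -17.  -28.5 -27.   12.6 -26.4  30.2  31.7  22.9
  25.8 -32.9 -32.5 -25.6]
slots [ 0.54476269 -0.28275937]
slots [ 0.51866386 -0.35838246]
key head (array([ 0.49248891, -0.31550499,  0.06949946]), array([-0.01975446,  0.15841923,  0.10775867, -0.03245616]))
tin top [ 0.53126752 -0.00724327  0.104     ] [ 0.53143185 -0.00975631  0.104     ]
mat [0.48823613 0.28941542 0.003     ]
[array([0.417, 0.326, 0.003]), array([0.539, 0.351, 0.003]), array([0.563, 0.249, 0.003]), array([0.441, 0.231, 0.003])] [array([0.546, 0.357, 0.003]), array([0.559, 0.233, 0.003]), array([0.43 , 0.22 , 0.003]), array([0.418, 0.347, 0.003])]
```

Stand, console and key all triangulate consistently: head z is 69.5 mm against 68 expected, and the corner residuals are under 1 px. Next I'll move the tin.

```bash
cat >> h.py <<'E'
def ori(a):
    c,s=np.cos(a),np.sin(a); return np.array([[0,c,s],[0,s,-c],[-1,0,0.]])
E
python3 - <<'E'
from cell import manip, solve_ik, get_obs, vision
from h import *
import cv2
def st(m):
    o=get_obs();print(m,round(o['time'],2),o['tool_pos'].round(4),o['wrist_force'].round(1),round(o['gripper_width'],4))
x,y=.5314,-.0083
manip.move_pose([x,y,.19],ori(0));st('above')
manip.move_straight([x,y,.073],rate=.1);st('down')
manip.grasp(40);st('grasp')
manip.move_straight([x,y,.16]);st('lift')
c=vision.read_camera("side");cv2.imwrite("pics/side1.png",c["color"][:,:,::-1])
E
```

```text
above 2.73 [ 0.5316 -0.0091  0.1901] [ 0.5 -0.3 -0.3] 0.0855
down 4.04 [ 0.5322 -0.0084  0.0739] [-0.1 -1.   0.6] 0.0854
grasp 4.47 [ 0.5318 -0.0083  0.0738] [-1.1 -0.3  5.5] 0.0495
lift 5.2 [ 0.5305 -0.0082  0.1589] [ 0.5 -0.6 -2.5] 0.0498
```

View pics/side1.png

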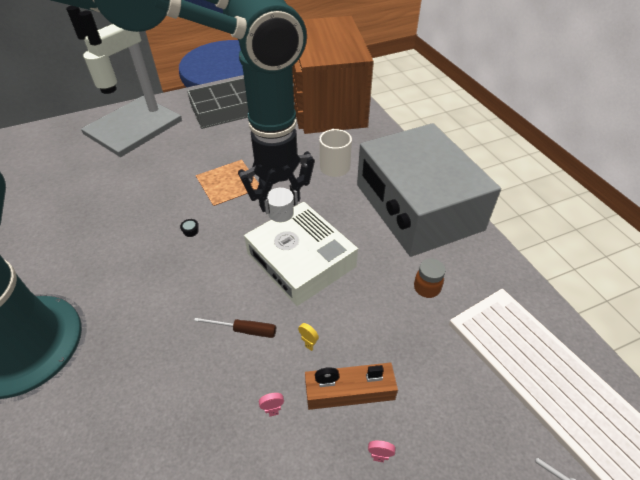

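The tin is held upright at (281,205), and the keyhole now shows at about (288,240). Next I'll place the tin on the mat.

Run:
```python
from cell import manip, solve_ik, get_obs, vision
from h import *
import cv2
def st(m):
    o=get_obs();print(m,round(o['time'],2),o['tool_pos'].round(4),o['wrist_force'].round(1),round(o['gripper_width'],4));return o
x,y=.4885,.2895
manip.move_pose([x,y,.15],ori(.53));f0=st('above')['wrist_force'][2]
manip.move_straight([x,y,.025],rate=.1)
z=.025
while z>.010:
    z-=.001; manip.move_straight([x,y,z],rate=.03)
    f=get_obs()['wrist_force'][2]
    if f-f0>3: break
st('contact %.3f'%z)
manip.gripper_open();st('open')
manip.move_straight([x,y,.13],rate=.2);st('up')
for n in("side","top"):
    c=vision.read_camera(n);cv2.imwrite(f"pics/{n}2.png",c["color"][:,:,::-1])
    im=c["color"][:,:,::-1]
    if n=="side": k=im[215:265,260:320]
    else: k=im[225:265,290:345]
    cv2.imwrite(f"pics/k_{n}2.png",cv2.resize(k,None,fx=11,fy=11,interpolation=cv2.INTER_CUBIC))
```

```text
above 6.4 [0.4886 0.2886 0.1496] [-0.1 -0.1 -1.5] 0.0498
contact 0.016 10.05 [0.4886 0.2895 0.0168] [-3.2 -1.8  5.8] 0.0496
open 10.5 [0.4885 0.2895 0.0159] [-0.2 -0.8  0.9] 0.0855
up 11.22 [0.4878 0.2891 0.1291] [-1.1 -0.1  0.3] 0.0852
```

View pics/side2.png

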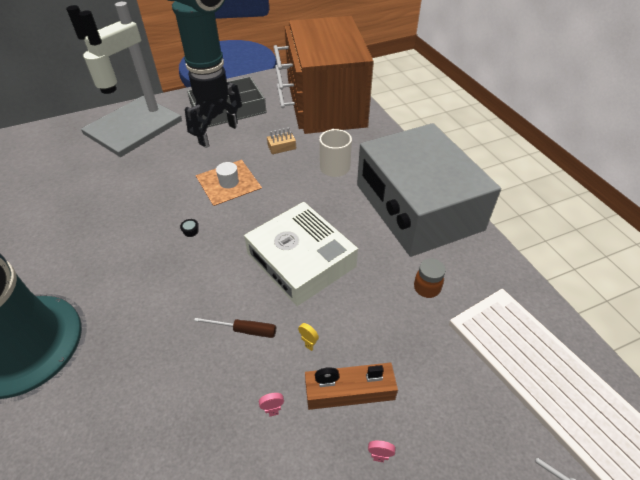

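View pics/k_side2.png

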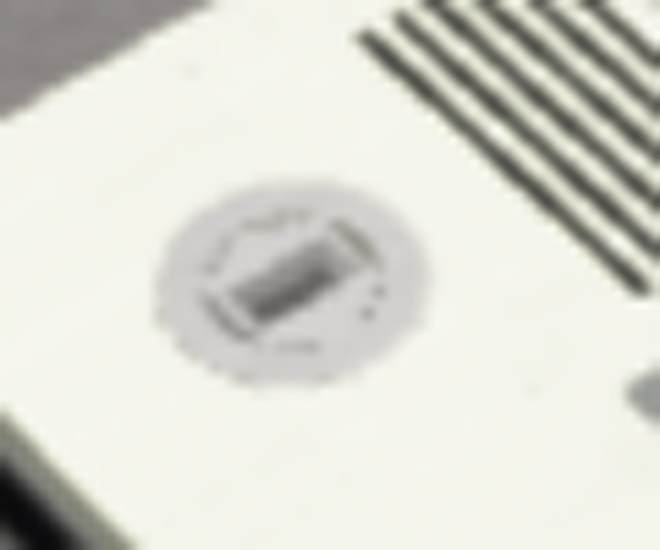

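View pics/k_top2.png

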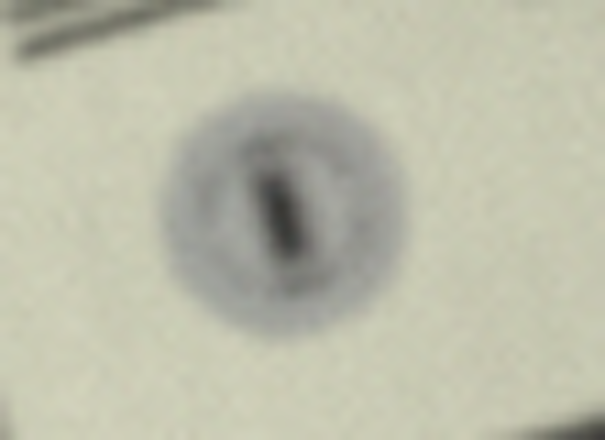

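The tin stands on the mat at side (228,176). The lock plate is centred at about side (286.5,240.5), with its slot along the console's x axis. Next I'll refine the keyhole position and fetch the key.

Run:
```python
from cell import manip, solve_ik, get_obs, vision
from h import *
import cv2
S=lambda p:unz(p,(260,215),11);T=lambda p:unz(p,(290,225),11)
for f,n,pp in((S,'side',[(293,282),(288,280),(233,318),(345,245)]),(T,'top',[(284,214),(283,216),(262,178),(301,254)])):
    w=[ray(n,f(p),.06) for p in pp]; d=w[3]-w[2]
    print(n,[q[:2].round(4) for q in w[:2]],np.arctan2(d[1],d[0]))
print('tin',ray('side',unz((228,168),(0,0),1),.047))
def st(m):
    o=get_obs();print(m,round(o['time'],2),o['tool_pos'].round(4),o['wrist_force'].round(1),round(o['gripper_width'],4),o['joint_pos'].round(2));return o
x,y=.4922,-.3152
a=-.2965+np.pi/2
manip.move_pose([x,y,.17],ori(a));st('above')
manip.move_straight([x,y,.054],rate=.1);st('down')
c=vision.read_camera("side");cv2.imwrite("pics/side3.png",cv2.resize(c["color"][320:420,260:410,::-1],None,fx=5.3,fy=5.3,interpolation=cv2.INTER_CUBIC))
```

```text
side [array([ 0.5387, -0.0049]), array([ 0.538, -0.004])] 0.3257530280042352
top [array([ 0.5384, -0.0061]), array([ 0.538 , -0.0058])] -2.6901228733772093
tin [0.49542987 0.28926273 0.047     ]
above 13.48 [ 0.4925 -0.3145  0.1698] [-0.2  0.6 -0. ] 0.0854 [-0.61  0.14  1.87  0.    1.13 -1.89]
down 14.79 [ 0.4929 -0.3157  0.0549] [-0.  -0.6  0.3] 0.0855 [-0.61  0.26  1.96 -0.    0.92 -1.89]
```

View pics/side3.png

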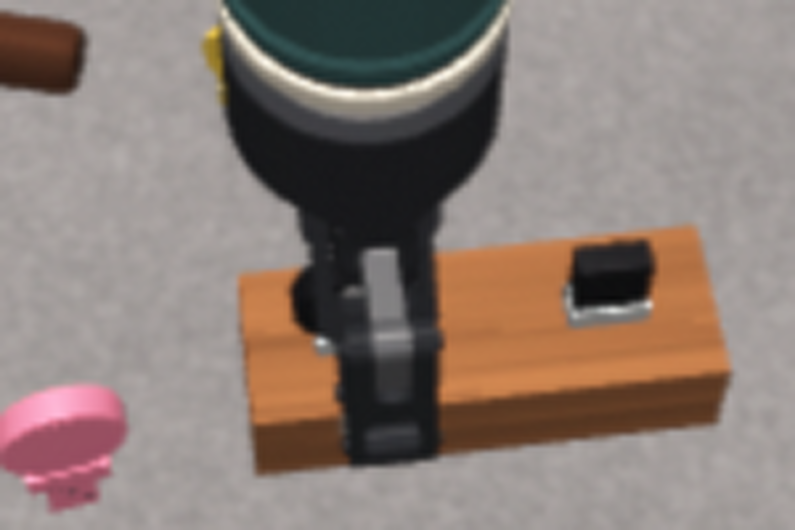

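Run:
```python
from h import *
a=-.2965+np.pi/2; d=np.array([np.cos(a),np.sin(a),0]); p=np.array([.4929,-.3157,.0549])
for e in(-.0427,-.05,0,.0427):print(e,(proj('side',p+e*d)[0]-[260,320])*5.3)
```

```text
-0.0427 [374.49974485 446.08275692]
-0.05 [377.69930224 469.99610473]
0 [356.60063497 312.30561566]
0.0427 [339.98679225 188.13450329]
```

Run:
```python
from h import *
import cv2
im=cv2.imread('pics/side2.png')
p=np.array([.4878,.2891,.1291]);a=.53;d=np.array([np.cos(a),np.sin(a),0]);n=np.array([-d[1],d[0],0])
k=cv2.resize(im[60:180,160:280],None,fx=5,fy=5,interpolation=cv2.INTER_CUBIC)
for e in(-.0427,0,.0427):
    for w in(-.011,.011):
        for zz in (0,.013):
            q=((proj('side',p+e*d+w*n+[0,0,zz])[0]-[160,60])*5).astype(int); cv2.circle(k,tuple(map(int,q)),3,(0,0,255) if zz==0 else (0,255,0),-1)
cv2.imwrite('pics/g2.png',k)
```

```text
(no output)
```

View pics/g2.png

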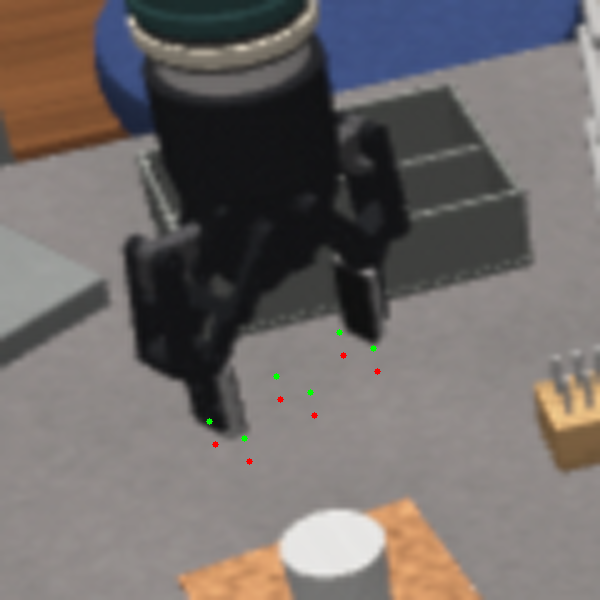

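The camera and tool frame agree, so I'll grasp the key.

Run:
```python
from cell import manip, solve_ik, get_obs, vision
from h import *
import cv2
def st(m):
    o=get_obs();print(m,round(o['time'],2),o['tool_pos'].round(4),o['wrist_force'].round(1),o['wrist_torque'].round(2),round(o['gripper_width'],4),o['joint_pos'].round(2));return o
x,y=.4922,-.3152
manip.grasp(90);st('grasp')
manip.move_straight([x,y,.145],rate=.1);o=st('up')
c=vision.read_camera("side");cv2.imwrite("pics/side4.png",cv2.resize(c["color"][290:410,260:410,::-1],None,fx=5,fy=5,interpolation=cv2.INTER_CUBIC))
```

```text
grasp 15.53 [ 0.4922 -0.3153  0.054 ] [-0.6 -0.1  0.7] [ 0. -0.  0.] 0.0089 [-0.61  0.27  1.96  0.    0.92 -1.89]
up 16.58 [ 0.4916 -0.3148  0.1441] [ 0.7  0.1 -0.6] [ 0.03  0.01 -0.02] 0.009 [-0.61  0.16  1.89  0.    1.09 -1.89]
```

View pics/side4.png

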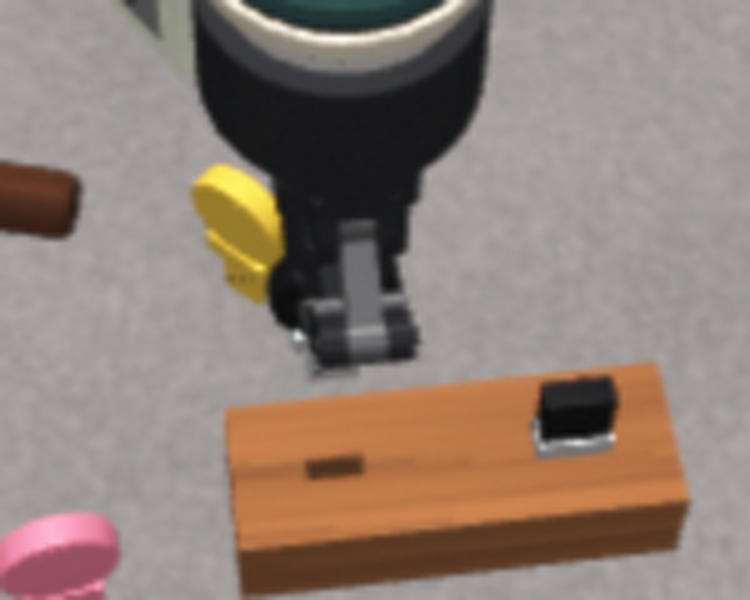

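Run:
```python
from cell import manip, solve_ik, get_obs, vision
from h import *
import cv2
print('slot',ray('side',unz((335,467),(260,290),5),.04))
def st(m):
    o=get_obs();print(m,round(o['time'],2),o['tool_pos'].round(4),o['wrist_force'].round(1),o['wrist_torque'].round(2),round(o['gripper_width'],4),o['joint_pos'].round(2));return o
x,y=.5384,-.006
a=.2763+np.pi/2
manip.move_pose([x,y,.15],ori(a));st('above')
manip.move_straight([x,y,.115],rate=.1);st('low')
c=vision.read_camera("side");cv2.imwrite("pics/side5.png",cv2.resize(c["color"][180:270,240:340,::-1],None,fx=6.5,fy=6.5,interpolation=cv2.INTER_CUBIC))
c=vision.read_camera("top");cv2.imwrite("pics/top5.png",cv2.resize(c["color"][190:290,260:380,::-1],None,fx=6,fy=6,interpolation=cv2.INTER_CUBIC))
t=get_obs()['tool_pos']
for z in(-.04,0): print(((proj('side',t+[0,0,z])[0]-[240,180])*6.5).round())
```

```text
slot [ 0.49186403 -0.3154821   0.04      ]
above 17.82 [ 0.5385 -0.0068  0.1499] [-1.5 -0.6  0.5] [0.   0.02 0.01] 0.0088 [-0.06  0.07  1.98 -0.    1.09 -1.9 ]
low 18.32 [ 0.538  -0.0066  0.1144] [-0.   0.5 -0.4] [-0.03  0.03  0.  ] 0.0087 [-0.06  0.11  2.01 -0.    1.02 -1.9 ]
[300. 361.]
[292. 273.]
```

View pics/side5.png

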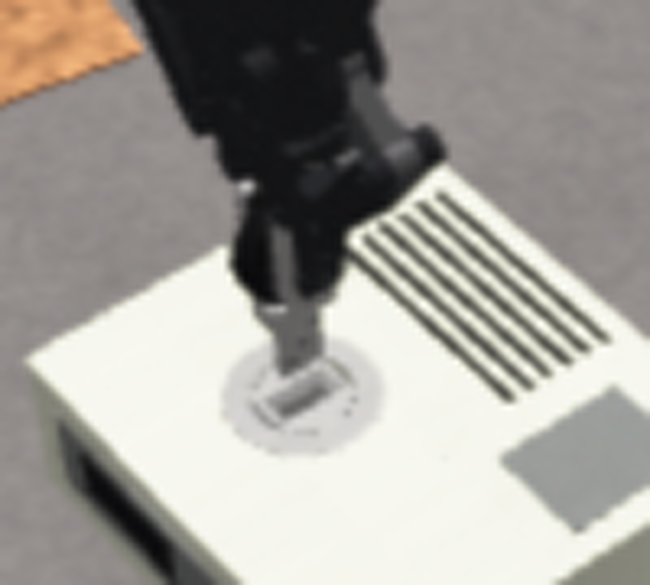

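View pics/top5.png

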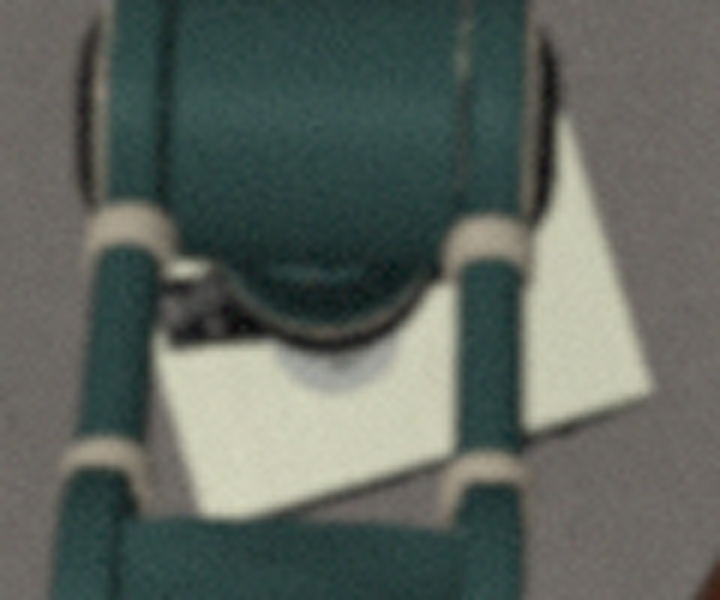

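The blade tip at (300,368) in the crop is within 1 px of the prediction and points at the slot. I'll insert it with force monitoring.

Run:
```python
from cell import manip, solve_ik, get_obs, vision
from h import *
def st(m):
    o=get_obs();print(m,round(o['time'],2),o['tool_pos'].round(4),o['wrist_force'].round(1),o['wrist_torque'].round(2),round(o['gripper_width'],4));return o
x,y=.5384,-.006
manip.move_straight([x,y,.104],rate=.1);manip.hold(.2);f0=st('pre')['wrist_force']
z=.104
while z>.082:
    z-=.002; manip.move_straight([x,y,z],rate=.02)
    o=st('%.3f'%z)
    if o['wrist_force'][2]-f0[2]>8: break
```

```text
pre 18.88 [ 0.5387 -0.006   0.1045] [ 0.4 -0.2 -0.3] [ 0.03  0.03 -0.03] 0.0089
0.102 19.13 [ 0.5383 -0.006   0.102 ] [ 0.1 -0.  -0.5] [ 0.   -0.01  0.06] 0.0085
0.100 19.38 [ 0.5382 -0.006   0.0998] [ 0.2  0.5 -0.7] [-0.02  0.02  0.01] 0.0087
0.098 19.63 [ 0.5382 -0.006   0.0978] [ 0.5 -1.2 -0.2] [-0.02 -0.03  0.  ] 0.0086
0.096 19.88 [ 0.5382 -0.006   0.0958] [-0.1 -0.6 -0.9] [ 0.01  0.02 -0.04] 0.0087
0.094 20.13 [ 0.5382 -0.006   0.0938] [-0.2  0.8 -0.6] [0.03 0.   0.01] 0.0087
0.092 20.38 [ 0.5383 -0.006   0.0918] [ 0.4 -0.4 -0.4] [-0.01 -0.01  0.04] 0.009
0.090 20.63 [ 0.5382 -0.006   0.0898] [-0.1  0.4 -0.5] [ 0.03 -0.01  0.01] 0.009
0.088 20.88 [ 0.5382 -0.006   0.0878] [-0.7  0.3 -0.7] [-0.   -0.04 -0.02] 0.0089
0.086 21.13 [ 0.5385 -0.006   0.086 ] [-0.  -0.5 -0. ] [-0.05 -0.02  0.  ] 0.0087
0.084 21.38 [ 0.5389 -0.006   0.0852] [-2.4  0.2  6.8] [ 0.01  0.47 -0.01] 0.0088
0.082 21.63 [ 0.539  -0.006   0.0843] [-4.   1.  13.4] [ 0.13  0.84 -0.03] 0.0088
```

Run:
```python
from cell import manip, solve_ik, get_obs, vision
from h import *
def st(m):
    o=get_obs();R=o['ee_rot'];print(m,round(o['time'],2),o['tool_pos'].round(4),o['wrist_force'].round(1),o['wrist_torque'].round(2),'yaw',round(float(np.arctan2(R[1,1],R[0,1])),3));return o
x,y=.5384,-.006
a0=.2763+np.pi/2
z=.0825
seq=list(range(0,31,5))+list(range(25,-31,-5))
for d in seq:
    manip.move_straight([x,y,z],rate=.03,attitude=ori(a0-np.radians(d)))
    o=st(d)
    if o['tool_pos'][2]<.0833 and o['wrist_force'][2]<5: print('drop');break
```

```text
0 21.88 [ 0.539  -0.0059  0.0845] [-3.8  1.3 12. ] [ 0.19  0.78 -0.07] yaw 1.847
5 22.13 [ 0.5388 -0.0063  0.0831] [-0.2 -1.1  1. ] [-0.26  0.01 -0.  ] yaw 1.76
drop
```

Run:
```python
from cell import manip, solve_ik, get_obs, vision
from h import *
def st(m):
    o=get_obs();R=o['ee_rot'];print(m,round(o['time'],2),o['tool_pos'].round(4),o['wrist_force'].round(1),o['wrist_torque'].round(2),'yaw',round(float(np.arctan2(R[1,1],R[0,1])),3));return o
x,y=.5384,-.006
a0=.2763+np.pi/2
z=.0825
while z>.0705:
    z-=.002
    manip.move_straight([x,y,z],rate=.03)
    o=st('%.4f'%z)
    if o['wrist_force'][2]>9: break
```

```text
0.0805 22.38 [ 0.5386 -0.0062  0.0802] [ 1.  -0.4  0. ] [-0.36 -0.21 -0.03] yaw 1.76
0.0785 22.63 [ 0.5384 -0.0062  0.0781] [ 0.7 -2.7 -0.9] [-0.46 -0.31 -0.06] yaw 1.76
0.0765 22.88 [ 0.5383 -0.0062  0.0762] [ 2.  -2.  -0.6] [-0.56 -0.27 -0.01] yaw 1.76
0.0745 23.13 [ 0.5383 -0.0061  0.0742] [ 1.6 -2.8 -1. ] [-0.73 -0.29 -0.07] yaw 1.76
0.0725 23.38 [ 0.5385 -0.0061  0.0738] [-2.6 -2.6  8.1] [-0.66  0.53 -0.01] yaw 1.76
0.0705 23.63 [ 0.5387 -0.0061  0.0736] [-7.6 -4.4 19.7] [-0.63  1.4  -0.09] yaw 1.76
```

The collar is home: TCP is at 73.7 mm, about 74 expected, with firm contact. I'll ease the push, then turn clockwise.

Run:
```python
from cell import manip, solve_ik, get_obs, vision
from h import *
import cv2
def st(m):
    o=get_obs();R=o['ee_rot'];print(m,round(o['time'],2),o['tool_pos'].round(4),o['wrist_force'].round(1),o['wrist_torque'].round(2),'yaw',round(float(np.arctan2(R[1,1],R[0,1])),3),round(o['gripper_width'],4));return o
x,y=.5384,-.006
a0=.2763+np.pi/2
manip.move_straight([x,y,.0724],rate=.03);manip.hold(.4);st('home')
c=vision.read_camera("side");cv2.imwrite("pics/side6.png",cv2.resize(c["color"][180:270,240:340,::-1],None,fx=6.5,fy=6.5,interpolation=cv2.INTER_CUBIC))
for d in list(range(10,91,8))+[94]:
    manip.move_straight([x,y,.0724],rate=.03,attitude=ori(a0-np.radians(d)))
    o=st(d)
    if np.linalg.norm(o['wrist_force'])>35: print('high');break
manip.hold(.4);st('end')
c=vision.read_camera("side");cv2.imwrite("pics/side7.png",cv2.resize(c["color"][180:270,240:340,::-1],None,fx=6.5,fy=6.5,interpolation=cv2.INTER_CUBIC))
cv2.imwrite("pics/side7f.png",c["color"][:,:,::-1])
```

```text
home 24.28 [ 0.5386 -0.0061  0.0738] [-4.1 -2.6 11.3] [-0.6   0.61 -0.07] yaw 1.76 0.0087
10 24.58 [ 0.5389 -0.0059  0.0738] [-2.5 -2.5 10.6] [-0.48  0.43 -0.03] yaw 1.672 0.0085
18 24.88 [ 0.539  -0.006   0.0738] [-3.4 -2.8  9.7] [-0.58  0.45  0.02] yaw 1.533 0.0091
26 25.17 [ 0.539  -0.0062  0.0738] [-2.5 -3.2  9.9] [-0.71  0.46  0.03] yaw 1.393 0.0086
34 25.46 [ 0.539  -0.0064  0.0738] [-1.6 -3.9  9.3] [-0.83  0.44  0.03] yaw 1.254 0.0085
42 25.75 [ 0.539  -0.0066  0.0738] [-3.1 -5.3  9.4] [-0.93  0.51  0.05] yaw 1.114 0.0089
50 26.04 [ 0.5389 -0.0067  0.0738] [-2.5 -6.3  9.7] [-1.03  0.6   0.05] yaw 0.975 0.0084
58 26.33 [ 0.5388 -0.0069  0.0738] [-3.1 -5.6 10.6] [-1.13  0.64  0.03] yaw 0.835 0.0088
66 26.62 [ 0.5387 -0.007   0.0738] [-2.7 -6.1 10.9] [-1.22  0.63  0.06] yaw 0.696 0.0088
74 26.92 [ 0.5386 -0.0071  0.0738] [-3.3 -7.1 10.7] [-1.25  0.74  0.08] yaw 0.556 0.0085
82 27.21 [ 0.5384 -0.0072  0.0738] [-4.7 -7.3 10.7] [-1.34  0.8   0.09] yaw 0.417 0.0089
90 27.5 [ 0.5383 -0.0073  0.0738] [-4.8 -7.8 11.8] [-1.43  0.91  0.11] yaw 0.277 0.0085
94 27.75 [ 0.5382 -0.0073  0.0738] [-5.4 -8.2 12.6] [-1.42  0.88  0.13] yaw 0.207 0.0089
end 28.15 [ 0.5382 -0.0073  0.0738] [-4.6 -7.3 11.9] [-1.38  0.94  0.12] yaw 0.208 0.0086
```

View pics/side6.png

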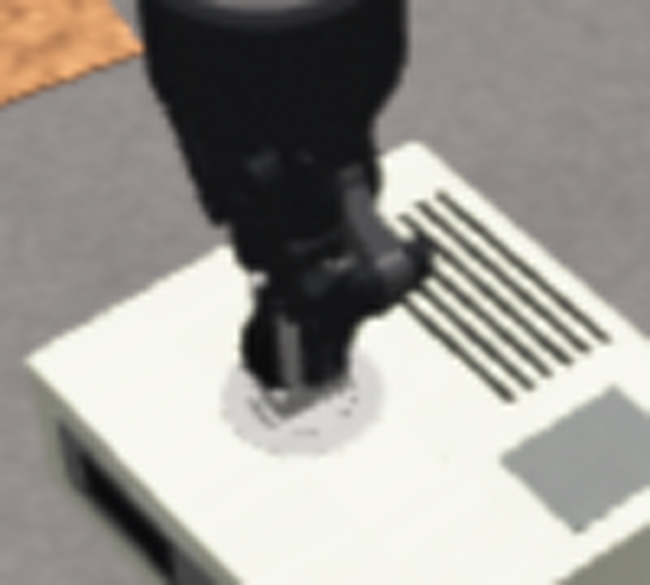

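View pics/side7.png

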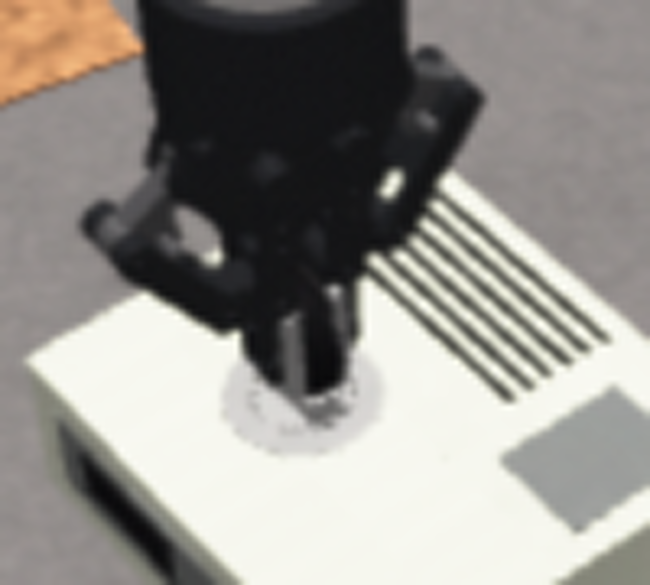

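View pics/side7f.png

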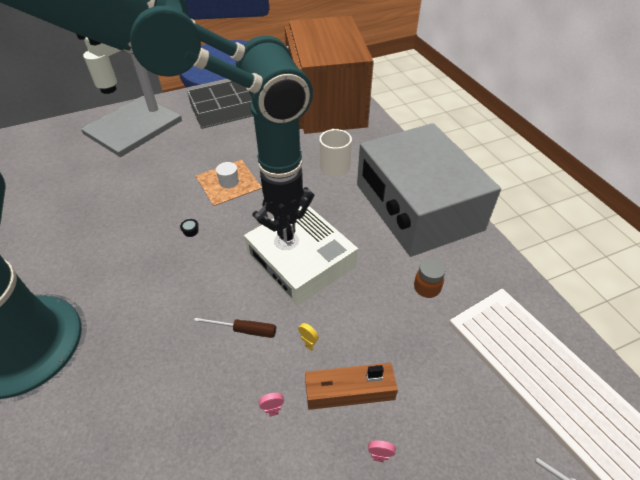

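The key is turned and holding steady: TCP yaw is 94° from rest, spring torque about 0.12 N·m, collar height 73.8 mm. The tin is unchanged on the mat at (228,176), and the spare is still in the stand at (375,371). I'll hand it in.

Run:
```python
from cell import manip, get_obs
print(manip.finish_job()); o=get_obs(); print(o['time'],o['tool_pos'],o['wrist_force'],o['wrist_torque'],o['gripper_width'])
```

```text
the job is handed in; nothing more can be done
None
the job is handed in; nothing more can be done
```

The job is handed in at about 28 s of the 72 s allowed. The tin is on the mat, and the round-headed key is home in the lock and held turned a quarter clockwise. The interface gives no verdict and no plug angle, so what follows is from my own last checks.

- **Tin:** it stands upright and released on the cork mat, roughly 7 mm from the mat's centre by one rough pixel reading.
- **Key insertion:** it stopped at the pins, dropped through about 5° into the first clockwise rock, and sat down with the tool at 73.8 mm (about 74 mm expected for the collar on the lock face). I never had to rock it left.
- **Turn:** I turned the tool 94° clockwise from the slot's rest direction. Allowing for 8° of play, the plug should be at about 1.5 rad or more.
- **Final hold:** it was steady before hand-in, with the key gripped at a commanded 90 N. The spring torque read 0.12 N·m, slightly under the stated 0.15 N·m. The tool was pressing down with about 12 N.
- **Side load:** about 9 N sideways remained because the key sits 1–2 mm off my commanded centre. I left it, since the tool height did not change.
- **Everything else:** the spare key and the rest of the bench looked unmoved in the last picture.

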